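# Close the rock-billet bonding clamp

## Robot

A 6-joint arm with a two-finger parallel gripper is mounted at the origin on the work surface. World frame = base frame: x ahead of the robot, y to its left, z up, the work surface at z = 0. Lengths are in m, angles in rad, forces in N, time in s.
With the tool pointing down it reaches from about 0.3 to 0.775 m from the base axis. Payload 14.6 kg.
Tool frame: the origin (TCP) lies midway between the tips of the shut fingers; the grasp point (between the pads) lies 19 mm behind it (ctrl.grip_depth is the z of the grasp point in the tool frame, in m); z points along the fingers, y is the line along which they close (so a half turn about z gives the same grasp; the last joint's range is limited). The gripper opens to 94 mm and grips with 3 to 60 N. Pads are 16 mm wide; open, the fingers measure 119 mm over their backs; the gripper's body (75 mm by 177 mm) begins 78 mm behind the grasp point.
Start: joints at [-1.303, 0.3, 1.521, -0, 1.321, -0.067], TCP at [0.181, -0.519, 0.205] pointing down, gripper open.
Joint ranges: [-3.03, 3.03], [-0.79, 2.21], [0.23, 2.52], [-1.04, 4.18], [0, 3.07], [-2.55, 2.55]. Speed limits (rad/s): [2.22, 2.22, 2.57, 3.14, 3.14, 3.14].

## Interface

Orientations are given as [roll, pitch, yaw] about the fixed x, y, z axes, in that order (R = Rz(yaw) Ry(pitch) Rx(roll)).
In Python, from station import ctrl gives the robot as it stands. The module is installed in compiled form; this text tells all that it offers.
- The arm moves only by the tool carry_out, never from a script. Its argument "commands" is a list of rows, each a list of 3 entries, a list of its own where there are three numbers: the closure, from 0 (fully open) to 1 (shut), then the shift along the tool's x, y, z in mm, then the turn, a rotation vector about the tool's x, y, z in rad. In form: [[gripper, [tx, ty, tz], [wx, wy, wz]], ...]. A call has 1 to 10 rows; each row shifts and turns the commanded pose from where the row before left it, along the tool's axes as they then stand; what a row does not reach is not made up. A row lasts 1/8 s, in which the tool goes at most 62.5 mm and 10.7 degrees, less where a joint would pass 70% of its speed; a pose out of reach is approached as far as the arm can. A call with a gripper value outside its range is refused whole. The fingers move at their own pace and stop on an object; "squeeze" is the grip in N (left out, the last holds). Time passes only in rows, so rows that do not move let the fingers close. It gives the time, the measured TCP pose, the force, the opening and the grip force at its end, in the units of the state.
- ctrl.get_obs(): the state, without advancing time (a new reading comes with each control period).
- ctrl.camera(name): name is "scene" or "top" or "wrist"; returns a dict with "img" (384x512x3 uint8, blue, green, red), "camera_matrix" (3x3 intrinsics, pixels), "k1" (the pictures are not rectified: a ray, as slopes to the right and down, at radius r is drawn at 1 + k1 r^2 times it, then the intrinsics apply), "rvec" (rotation vector, rad) and "tvec" (3), from world to camera coordinates, as OpenCV has them. Camera axes: x right, y down, z forward; pixel columns grow to the right and rows downward; lengths in m; the calibration is good to about 2 mm. A picture is of the moment at which its call begins. There is no depth.
- ctrl.hand_in(): hands the job in; it is judged then, once.
Trained networks look in the newest picture that a camera, given by its name, has taken for a name from the list of things; names that differ only in an ending like _2 or _b are one class to them, and where a whole thing is asked for, a point or a joint stands for the part that bears it (a point fixed in the world has none). Each returns a list of dicts, best first, with "score" (0 to 1); they miss things now and then, are a little off and sometimes report something else, mostly with a low value. They report only what shows in the picture. A call takes as long as a camera call.
- ctrl.outline_of(thing, camera): "region" (384x512 bool, what is visible of it).
- ctrl.place_of(thing, camera): "at" ([x, y, z] in m, in world coordinates, good to about 4 mm: a listed point, or the origin of a listed thing).
The state is a dict: "time_s": time; "qpos": joint angles; "joint_vel": joint speeds; "tau": joint torques, N m; "ee_pos": TCP position; "eef_rot": TCP orientation; "force": force on the tool from outside, world axes, zero at the start; "moment": the same for the moment, N m; "grip_width": finger opening in m; "grip_force": force on a finger pad.
Only numpy, scipy, OpenCV 4.12 (cv2) and the standard library are available. Lean on these libraries where they do the work, as an engineer would, in place of code of your own. Each camera call takes 0.05 s, during which the arm holds its last target. There are 200 camera calls.

## Task

The sawn rock billet is already bedded in the bonding clamp. With closed fingers, push the swing strap round over the billet until it is fully home against the cam tower, and only then push the cam lever all the way down to lock it. Grasp nothing, leave the billet seated where it is, do not disturb the other things on the bench, and finish with the hand clear.

Things in the scene. Friction and masses are not known exactly. Their poses are not given: they have to be found in the camera images.
- clamp: Fixed clamp: dark steel base plate 110 (x) by 240 (y) by 18 mm high. Origin: centre of its underside, on the bench; z up. Along its y axis: strap pivot post at y = -80 mm, nest with rock billet at 0, cam tower with lever at +90 mm. Tower: aluminium pillar 14 (x) by 26 (y) mm, x = +11 to +25 mm, top 90 mm above the bench; its 8 mm pin carries the lever and reaches to x = -14 mm.
- strap_pivot (a point): Point on the strap's upright pivot axis at the height of the strap's top face, 64 mm above the bench. A round nut of radius 11 mm stands 8 mm higher here.
- strap (a joint): Swing of the strap about the upright pivot, rad: 0 = wide open, the strap points along the clamp's -x axis; grows clockwise seen from above; pi/2 = home against its stop, the strap points along the clamp's +y axis, over the billet and under the cam. Stiff hinge (0.12 N m): it stays where it is left.
- strap_mid (a point): Centre of the top face of the strap, 85 mm out from the pivot axis. The strap is a plain aluminium bar 18 mm wide and 18 mm high, from 14 mm behind the pivot to 184 mm beyond it; underside 46 mm, top 64 mm above the bench. It carries a rubber pad under it, 80 mm from the pivot, 2 mm thick.
- strap_end (a point): Centre of the top edge of the strap's free end, 184 mm from the pivot axis, 64 mm above the bench.
- lever_hinge (a point): Centre of the cam lever's hinge, 78 mm above the bench, on the clamp's plane x = 0; the hinge axis is parallel to the clamp's x axis.
- lever (a joint): Angle of the cam lever, rad: 0 = up, rising 60 degrees above level as it leans outward along the clamp's +y axis; grows as it is pushed outward and down; 1.047 (60 degrees) = fully down at its stop, level and pointing along the clamp's +y. Its elevation above level is 1.047 minus this value. Stiff hinge (0.2 N m): it stays where it is left and takes about 3 N at the paddle.
- lever_end (a point): Outer end of the cam lever, on its centre line, 90 mm from the hinge. The lever is a steel bar 10 mm wide with a black flat paddle, 26 mm wide (clamp x) and 10 mm thick, from 40 to 90 mm from the hinge. Nothing but the bench lies under the paddle beyond the base plate.
- billet_center (a point): Centre of the rock billet, a loose grey sawn block 44 by 28 by 24 mm high on a glass slide, in a low nest at the middle of the clamp; its top is 42 mm above the bench, 2 mm below the strap's pad. To be left as it is.
- objective_center (a point): Bystander: centre of a loose steel microscope objective standing on the bench, 24 mm diameter, 46 mm high.
- jar_center (a point): Bystander: centre of a loose amber glass jar with a black cap, 40 mm diameter, 50 mm high.
- offcut_center (a point): Bystander: centre of a loose reddish rock offcut, 50 by 34 by 26 mm high.

How it is judged:
On the way, in this order (a step that is already met when the one before it is completed fails the run):
1. the strap is swung fully home over the billet (value of joint strap above 1.5 rad), for 0.2 s.
2. the cam lever is pushed fully down (value of joint lever above 0.95 rad), for 0.2 s.
At the end, for the whole second after the job is handed in: The strap is home over the billet (strap joint above 1.50 rad of 1.571), the cam lever is down (above 0.95 rad of 1.047), both at rest, the billet is within 6 mm and each bystander within 20 mm of where it started (value of joint strap above 1.5 rad and value of joint lever above 0.95 rad and distance of billet_center from where it was at the start of the episode below 0.006 m and velocity of joint strap between -0.05 and 0.05 rad/s and velocity of joint lever between -0.05 and 0.05 rad/s and distance of each of objective_center, jar_center, offcut_center from where it was at the start of the episode below 0.02 m); the robot touches nothing.
It fails at once if the cam lever was pushed down before the strap was home (value of joint lever above 0.5 rad and not (value of joint strap above 1.5 rad)).
It fails at once if the rock billet was lifted or shifted in its nest (distance of billet_center from where it was at the start of the episode above 0.006 m).
It fails at once if the objective was knocked or moved (distance of objective_center from where it was at the start of the episode above 0.02 m).
It fails at once if the jar was knocked or moved (distance of jar_center from where it was at the start of the episode above 0.02 m).
It fails at once if the offcut was knocked or moved (distance of offcut_center from where it was at the start of the episode above 0.02 m).
It also fails if it takes over 45 s, if anything falls off the work surface, if the arm or the gripper's body presses on something with over 40 N, if the wrist force passes 120 N, or if a joint passes its speed limit or range.

## Working session

There is one attempt and no reset: what is moved stays moved. The work goes in short steps, Python scripts to look and compute and a tool call to move; the robot and the scene stay as the last step left them, time stands still between calls to the robot, and variables do not carry over. Pictures are saved under pics/ and viewed, at most 10 in all, crops included, and the job is handed in when it is done.

Besides the shell and the picture viewer there is one more tool, called as a command line: name --argument value ..., lists and objects as JSON in quotes. carry_out: Moves the arm, as the interface text tells. Its arguments: {"type":"object","properties":{"commands":{"type":"array","items":{"type":"array"}},"squeeze":{"type":"number"}},"required":["commands"]}

```bash
mkdir -p pics; python3 - <<'E'
from station import ctrl
import cv2,numpy as np
ims=[]
for c in ["scene","top"]:
    d=ctrl.camera(c); cv2.imwrite(f"pics/{c}0.png",d["img"])
    for n in ["clamp","strap_pivot","strap_mid","strap_end","lever_hinge","lever_end","billet_center","objective_center","jar_center","offcut_center"]:
        r=ctrl.place_of(n,c); print(c,n,[(np.round(x["at"],3).tolist(),round(x["score"],2)) for x in r[:2]])
o=ctrl.get_obs(); print(o["time_s"],o["ee_pos"],o["eef_rot"],o["force"])
E
```

```text
scene clamp [([0.604, 0.035, 0.03], 0.74), ([0.608, 0.039, 0.001], 0.71)]
scene strap_pivot [([0.59, -0.036, 0.065], 0.63)]
scene strap_mid [([0.518, 0.009, 0.062], 0.88)]
scene strap_end [([0.438, 0.064, 0.064], 0.65)]
scene lever_hinge [([0.623, 0.129, 0.077], 0.9)]
scene lever_end [([0.64, 0.187, 0.144], 0.94), ([0.605, 0.041, -0.004], 0.51)]
scene billet_center [([0.603, 0.037, 0.032], 0.81)]
scene objective_center [([0.725, 0.005, 0.017], 0.64)]
scene jar_center []
scene offcut_center []
top clamp [([0.606, 0.04, 0.002], 0.81), ([0.639, 0.182, 0.145], 0.38)]
top strap_pivot [([0.594, -0.037, 0.067], 0.66)]
top strap_mid [([0.516, 0.012, 0.062], 0.63)]
top strap_end [([0.436, 0.063, 0.059], 0.96), ([0.725, 0.001, 0.02], 0.32)]
top lever_hinge [([0.618, 0.128, 0.079], 0.58)]
top lever_end [([0.634, 0.183, 0.148], 0.58)]
top billet_center [([0.607, 0.041, 0.032], 0.78), ([0.622, 0.127, 0.077], 0.67)]
top objective_center [([0.728, 0.003, 0.02], 0.45)]
top jar_center [([0.708, -0.075, 0.022], 0.68), ([0.52, 0.012, 0.062], 0.63)]
top offcut_center [([0.541, -0.151, 0.014], 0.85), ([0.726, 0.002, 0.022], 0.5)]
1.1 [ 0.18068721 -0.51945971  0.20544014] [-3.14158856e+00  9.84684366e-06  3.34761871e-01] [-0.33709327 -0.82539375 -0.38351198]
```

```bash
ls pics
```

```text
scene0.png
top0.png
```

View pics/top0.png

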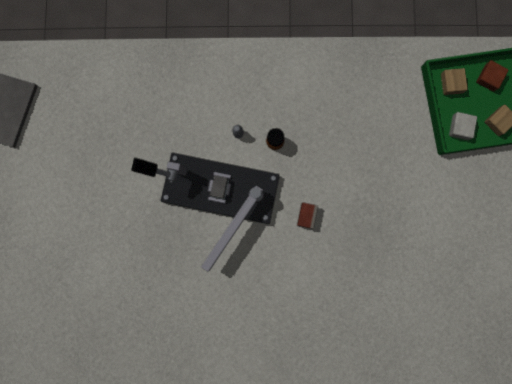

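View pics/scene0.png

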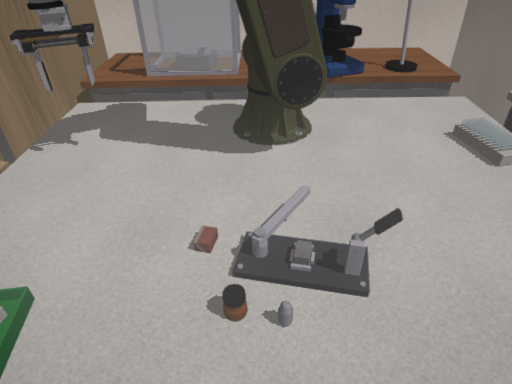

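The pictures agree with the networks. In the top view the strap runs from its pivot at (257,193) to its end at (207,267), and the lever paddle is at (145,167). The offcut at (307,215), the jar at (276,139) and the objective at (238,131) are all outside the sweep.

```bash
cat > h.py <<'E'
import numpy as np, json
from scipy.spatial.transform import Rotation as R
from station import ctrl
piv=np.array([.592,-.037]); TH0=np.arctan2(.1,-.155); YAW=np.arctan2(.1655,.0285)
def pose(th,gap,r=.12,z=.05):   # TCP beside strap at angle th, gap from its centre line
    u=np.array([np.cos(th),np.sin(th)]); m=np.array([u[1],-u[0]])
    return [*(piv+r*u-gap*m),z,th]
def rows(targets):
    o=ctrl.get_obs(); p=np.array(o["ee_pos"]); y=R.from_euler('xyz',o["eef_rot"]).as_euler('xyz')[2]
    out=[]
    for t in targets:
        d=R.from_euler('xyz',[np.pi,0,y]).inv().apply(np.array(t[:3])-p)*1000
        out.append([1,np.round(d,0).tolist(),[0,0,round(-(t[3]-y),3)]])
        p=np.array(t[:3]); y=t[3]
    print(json.dumps(out))
def lin(a,b,n): return [list(np.array(a)+(np.array(b)-a)*k/n) for k in range(1,n+1)]
E
python3 - <<'E'
from h import *
o=ctrl.get_obs(); a=[*o["ee_pos"],o["eef_rot"][2]]
print(np.degrees([TH0,YAW]),a,pose(TH0,.045,z=.2)); rows(lin(a,pose(TH0,.045,z=.2),16))
E
```

```text
[147.17145821  80.22918661] [np.float64(0.18068720500383806), np.float64(-0.5194597137365253), np.float64(0.2054401429266625), np.float64(0.3347618711600977)] [np.float64(0.4667686930710965), np.float64(-0.009758124791439796), 0.2, np.float64(2.568626510701087)]
[[1, [27.0, -24.0, 0.0], [0, 0, -0.14]], [1, [30.0, -20.0, 0.0], [0, 0, -0.14]], [1, [33.0, -16.0, 0.0], [0, 0, -0.14]], [1, [35.0, -11.0, 0.0], [0, 0, -0.14]], [1, [36.0, -6.0, 0.0], [0, 0, -0.14]], [1, [37.0, -1.0, 0.0], [0, 0, -0.14]], [1, [36.0, 4.0, 0.0], [0, 0, -0.14]], [1, [35.0, 9.0, 0.0], [0, 0, -0.14]], [1, [34.0, 14.0, 0.0], [0, 0, -0.14]], [1, [31.0, 19.0, 0.0], [0, 0, -0.14]], [1, [29.0, 23.0, 0.0], [0, 0, -0.14]], [1, [25.0, 26.0, 0.0], [0, 0, -0.14]], [1, [21.0, 30.0, 0.0], [0, 0, -0.14]], [1, [17.0, 32.0, 0.0], [0, 0, -0.14]], [1, [12.0, 34.0, 0.0], [0, 0, -0.14]], [1, [7.0, 36.0, 0.0], [0, 0, -0.14]]]
```

carry_out --commands '[[1,[27,-24,0],[0,0,-0.14]],[1,[30,-20,0],[0,0,-0.14]],[1,[33,-16,0],[0,0,-0.14]],[1,[35,-11,0],[0,0,-0.14]],[1,[36,-6,0],[0,0,-0.14]],[1,[37,-1,0],[0,0,-0.14]],[1,[36,4,0],[0,0,-0.14]],[1,[35,9,0],[0,0,-0.14]]]'

```text
time_s: 2.1
ee_pos: [0.323, -0.2639, 0.2056]
eef_rot: [3.141, 0.0, 1.459]
force: [0.4, -0.7, 0.4]
grip_width: 0.0176
grip_force: 0.0
```

carry_out --commands '[[1,[34,14,0],[0,0,-0.14]],[1,[31,19,0],[0,0,-0.14]],[1,[29,23,0],[0,0,-0.14]],[1,[25,26,0],[0,0,-0.14]],[1,[21,30,0],[0,0,-0.14]],[1,[17,32,0],[0,0,-0.14]],[1,[12,34,0],[0,0,-0.14]],[1,[7,36,0],[0,0,-0.14]],[1,[0,0,0],[0,0,0]]]'

```text
time_s: 3.22
ee_pos: [0.4654, -0.0087, 0.2053]
eef_rot: [3.142, -0.0, 2.579]
force: [0.1, -0.8, -0.8]
grip_width: 0.0004
grip_force: 0.0
```

```bash
python3 - <<'E'
from h import *
o=ctrl.get_obs(); a=[*o["ee_pos"],o["eef_rot"][2]]; print(np.round(a,3),o["eef_rot"],o["grip_width"],o["force"])
b=pose(TH0,.045); rows(lin(a,b,4)+[pose(t,.022) for t in np.linspace(TH0,YAW,19)])
E
```

```text
[ 0.465 -0.009  0.205  2.579] [ 3.14155636e+00 -2.35675525e-04  2.57864367e+00] 0.00040037385408246787 [ 0.08961414 -0.8432117  -0.7984176 ]
[[1, [-0.0, -0.0, 39.0], [0, 0, 0.003]], [1, [-0.0, -0.0, 39.0], [0, 0, 0.003]], [1, [-0.0, -0.0, 39.0], [0, 0, 0.003]], [1, [-0.0, -0.0, 39.0], [0, 0, 0.003]], [1, [0.0, 23.0, 0.0], [0, 0, -0.0]], [1, [1.0, 8.0, 0.0], [0, 0, 0.065]], [1, [1.0, 8.0, 0.0], [0, 0, 0.065]], [1, [1.0, 8.0, 0.0], [0, 0, 0.065]], [1, [1.0, 8.0, 0.0], [0, 0, 0.065]], [1, [1.0, 8.0, 0.0], [0, 0, 0.065]], [1, [1.0, 8.0, 0.0], [0, 0, 0.065]], [1, [1.0, 8.0, 0.0], [0, 0, 0.065]], [1, [1.0, 8.0, 0.0], [0, 0, 0.065]], [1, [1.0, 8.0, 0.0], [0, 0, 0.065]], [1, [1.0, 8.0, 0.0], [0, 0, 0.065]], [1, [1.0, 8.0, 0.0], [0, 0, 0.065]], [1, [1.0, 8.0, 0.0], [0, 0, 0.065]], [1, [1.0, 8.0, 0.0], [0, 0, 0.065]], [1, [1.0, 8.0, 0.0], [0, 0, 0.065]], [1, [1.0, 8.0, 0.0], [0, 0, 0.065]], [1, [1.0, 8.0, 0.0], [0, 0, 0.065]], [1, [1.0, 8.0, 0.0], [0, 0, 0.065]], [1, [1.0, 8.0, 0.0], [0, 0, 0.065]]]
```

carry_out --commands '[[1,[0,0,39],[0,0,0.01]],[1,[0,0,39],[0,0,0]],[1,[0,0,39],[0,0,0]],[1,[0,0,38],[0,0,0]],[1,[0,12,0],[0,0,0]],[1,[0,11,0],[0,0,0]],[1,[1,8,0],[0,0,0.065]],[1,[1,8,0],[0,0,0.065]]]'

```text
time_s: 4.22
ee_pos: [0.4862, 0.024, 0.0523]
eef_rot: [3.14, 0.002, 2.433]
force: [-0.5, -1.3, -0.6]
grip_width: 0.0006
grip_force: 0.6
```

```bash
python3 - <<'E'
from h import *
import cv2
o=ctrl.get_obs(); print(o["ee_pos"],o["eef_rot"],o["force"])
d=ctrl.camera("top"); cv2.imwrite("pics/t1.png",cv2.resize(d["img"][100:300,110:350],(720,600),interpolation=cv2.INTER_CUBIC))
E
```

```text
[0.48622745 0.02396372 0.05229895] [3.14013097e+00 2.14567972e-03 2.43273097e+00] [-0.48702739 -1.31224477 -0.6274715 ]
```

View pics/t1.png

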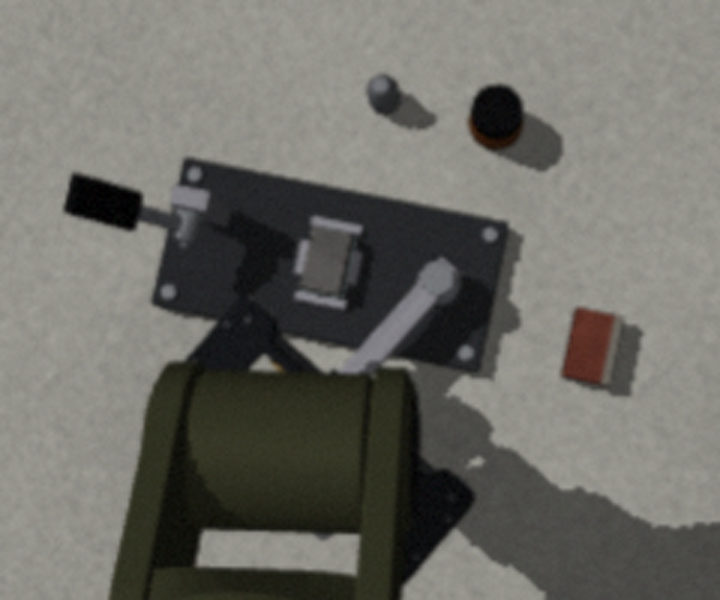

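The hand is on the strap's far side as planned, and the strap is starting to follow. The bystanders and the billet are undisturbed. I'll carry on with the sweep.

carry_out --commands '[[1,[1,8,0],[0,0,0.065]],[1,[1,8,0],[0,0,0.065]],[1,[1,8,0],[0,0,0.065]],[1,[1,8,0],[0,0,0.065]],[1,[1,8,0],[0,0,0.065]],[1,[1,8,0],[0,0,0.065]],[1,[1,8,0],[0,0,0.065]],[1,[1,8,0],[0,0,0.065]]]'

```text
time_s: 5.28
ee_pos: [0.5321, 0.0677, 0.0521]
eef_rot: [3.14, 0.001, 1.914]
force: [-1.0, -1.8, 0.4]
grip_width: 0.0005
grip_force: 0.6
```

carry_out --commands '[[1,[1,8,0],[0,0,0.065]],[1,[1,8,0],[0,0,0.065]],[1,[1,8,0],[0,0,0.065]],[1,[1,8,0],[0,0,0.065]],[1,[0,0,0],[0,0,0]]]'

```text
time_s: 5.9
ee_pos: [0.562, 0.0794, 0.0517]
eef_rot: [3.14, -0.0, 1.656]
force: [0.3, 0.1, 0.4]
grip_width: 0.0003
grip_force: 0.0
```

```bash
python3 - <<'E'
from h import *
import cv2
o=ctrl.get_obs(); print(o["ee_pos"],o["eef_rot"],o["force"])
d=ctrl.camera("scene"); cv2.imwrite("pics/s1.png",cv2.resize(d["img"][170:330,180:420],(720,480),interpolation=cv2.INTER_CUBIC))
for n in ["strap_end","strap_mid","billet_center"]: print(n,[(np.round(x["at"],3),x["score"]) for x in ctrl.place_of(n,"scene")[:2]])
a=[*o["ee_pos"],o["eef_rot"][2]]; print(a,pose(YAW,.0215)); rows([pose(YAW,.0215)])
E
```

```text
[0.56198093 0.07939981 0.05174784] [ 3.13962407e+00 -1.85101461e-05  1.65616012e+00] [0.25599972 0.05700336 0.38717674]
strap_end [(array([ 0.728, -0.001,  0.02 ]), 0.72), (array([0.582, 0.144, 0.063]), 0.57)]
strap_mid [(array([0.591, 0.048, 0.063]), 0.95), (array([0.637, 0.186, 0.146]), 0.45)]
billet_center [(array([0.607, 0.037, 0.032]), 0.67)]
[np.float64(0.5619809312609516), np.float64(0.07939981255978992), np.float64(0.051747842968390814), np.float64(1.6561601177583758)] [np.float64(0.5911767697203977), np.float64(0.08490804851160053), 0.05, np.float64(1.4002634625446952)]
[[1, [3.0, 30.0, 1.0], [0, 0, 0.256]]]
```

View pics/s1.png

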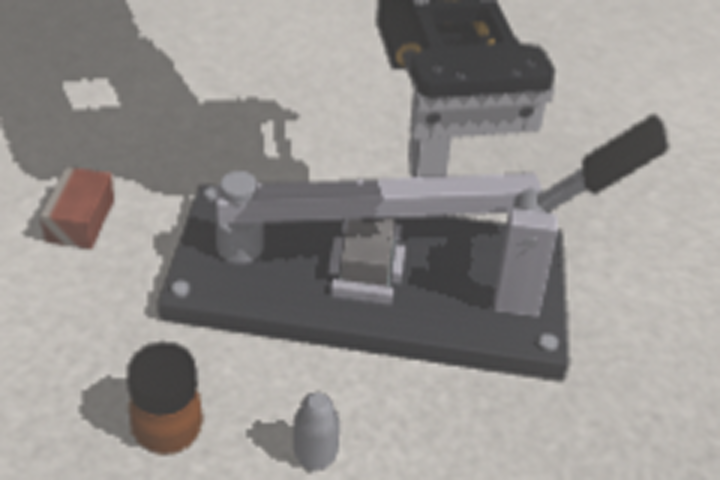

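The strap follows cleanly and is about 14° short of home, just entering under the cam. The billet and bystanders look untouched. I'll finish gently.

carry_out --commands '[[1,[1,7,0],[0,0,0.06]],[1,[1,6,0],[0,0,0.05]],[1,[0,5,0],[0,0,0.05]],[1,[0,4,0],[0,0,0.05]],[1,[0,2,0],[0,0,0.04]],[1,[0,2,0],[0,0,0]],[1,[0,1,0],[0,0,0]]]'

```text
time_s: 6.98
ee_pos: [0.5879, 0.0806, 0.0506]
eef_rot: [-3.142, -0.0, 1.406]
force: [-0.4, 0.9, 1.1]
grip_width: 0.0004
grip_force: 0.6
```

carry_out --commands '[[1,[0,1,0],[0,0,0]],[1,[0,1,0],[0,0,0]]]'

```text
time_s: 7.22
ee_pos: [0.59, 0.0802, 0.0505]
eef_rot: [3.142, -0.0, 1.405]
force: [-1.1, 0.8, -0.5]
grip_width: 0.0001
grip_force: 0.6
```

carry_out --commands '[[1,[0,1,0],[0,0,0]],[1,[0,1,0],[0,0,0]]]'

```text
time_s: 7.48
ee_pos: [0.5915, 0.08, 0.0504]
eef_rot: [-3.14, 0.0, 1.405]
force: [-7.2, 2.0, 5.5]
grip_width: 0.0002
grip_force: 4.0
```

carry_out --commands '[[1,[0,1,0],[0,0,0]],[1,[0,0,0],[0,0,0]]]'

```text
time_s: 7.72
ee_pos: [0.5916, 0.0799, 0.0503]
eef_rot: [-3.138, 0.0, 1.405]
force: [-11.6, 2.6, 6.5]
grip_width: 0.0003
grip_force: 6.0
```

carry_out --commands '[[1,[0,1,0],[0,0,0]],[1,[0,0,0],[0,0,0]]]'

```text
time_s: 7.98
ee_pos: [0.5918, 0.08, 0.0503]
eef_rot: [-3.136, 0.001, 1.405]
force: [-19.5, 3.3, 10.8]
grip_width: 0.0007
grip_force: 9.4
```

The strap is at its stop, with force rising and no travel. I'll back off, rise and check.

carry_out --commands '[[1,[0,-10,0],[0,0,0]],[1,[0,-20,0],[0,0,0]],[1,[0,-20,0],[0,0,0]],[1,[0,0,-40],[0,0,0]],[1,[0,0,-50],[0,0,0]],[1,[0,0,-50],[0,0,0]],[1,[0,0,-40],[0,0,0]],[1,[0,0,0],[0,0,0]]]'

```text
time_s: 8.98
ee_pos: [0.5455, 0.0878, 0.2335]
eef_rot: [3.136, -0.001, 1.405]
force: [-0.4, 0.6, -0.7]
grip_width: 0.0002
grip_force: 0.0
```

```bash
python3 - <<'E'
from h import *
import cv2
d=ctrl.camera("scene"); cv2.imwrite("pics/s2.png",cv2.resize(d["img"][170:330,180:420],(720,480),interpolation=cv2.INTER_CUBIC))
ctrl.camera("wrist")
for c in ["scene","wrist"]:
  for n in ["strap_pivot","strap_end","strap_mid","billet_center","lever_hinge","lever_end"]: print(c,n,[(np.round(x["at"],3),round(x["score"],2)) for x in ctrl.place_of(n,c)[:2]])
H=np.array([.620,.1287]); v=np.array([np.cos(YAW),np.sin(YAW)])
def P(e,s=.070,back=0):
    y=s*np.cos(e)-.005*np.sin(e)-.008-back; z=.078+s*np.sin(e)+.005*np.cos(e)
    return [*(H+y*v),z,YAW]
a=P(np.radians(60),back=.012); b=list(a); b[2]=.24
o=ctrl.get_obs(); c=[*o["ee_pos"],o["eef_rot"][2]]; print(c,o["force"])
rows(lin(c,b,3)+lin(b,a,3)+[P(np.radians(e)) for e in range(60,-5,-5)])
E
```

```text
scene strap_pivot [(array([ 0.591, -0.038,  0.069]), 0.9)]
scene strap_end []
scene strap_mid [(array([0.605, 0.046, 0.061]), 0.68)]
scene billet_center [(array([0.604, 0.038, 0.031]), 0.72)]
scene lever_hinge [(array([0.624, 0.13 , 0.081]), 0.96)]
scene lever_end [(array([0.639, 0.189, 0.146]), 0.71)]
wrist strap_pivot []
wrist strap_end [(array([0.626, 0.141, 0.067]), 0.68)]
wrist strap_mid [(array([0.602, 0.046, 0.066]), 0.59), (array([ 0.605,  0.043, -0.   ]), 0.46)]
wrist billet_center [(array([0.603, 0.04 , 0.028]), 0.9), (array([ 0.711, -0.077,  0.025]), 0.69)]
wrist lever_hinge [(array([0.618, 0.129, 0.073]), 0.61)]
wrist lever_end [(array([0.638, 0.183, 0.148]), 0.72)]
[np.float64(0.5445436646540736), np.float64(0.08777822747052934), np.float64(0.2303661604632087), np.float64(1.4047765337206575)] [-0.14483934  0.19021822 -0.21048333]
[[1, [21.0, 23.0, -3.0], [0, 0, 0.002]], [1, [21.0, 23.0, -3.0], [0, 0, 0.002]], [1, [21.0, 23.0, -3.0], [0, 0, 0.002]], [1, [0.0, -0.0, 33.0], [0, 0, -0.0]], [1, [0.0, -0.0, 33.0], [0, 0, -0.0]], [1, [0.0, -0.0, 33.0], [0, 0, -0.0]], [1, [12.0, -0.0, 0.0], [0, 0, -0.0]], [1, [5.0, 0.0, 3.0], [0, 0, -0.0]], [1, [5.0, -0.0, 3.0], [0, 0, -0.0]], [1, [5.0, -0.0, 4.0], [0, 0, -0.0]], [1, [4.0, 0.0, 4.0], [0, 0, -0.0]], [1, [4.0, 0.0, 5.0], [0, 0, -0.0]], [1, [4.0, 0.0, 5.0], [0, 0, -0.0]], [1, [3.0, -0.0, 5.0], [0, 0, -0.0]], [1, [3.0, 0.0, 5.0], [0, 0, -0.0]], [1, [2.0, 0.0, 6.0], [0, 0, -0.0]], [1, [2.0, -0.0, 6.0], [0, 0, -0.0]], [1, [1.0, 0.0, 6.0], [0, 0, -0.0]], [1, [1.0, -0.0, 6.0], [0, 0, -0.0]]]
```

View pics/s2.png

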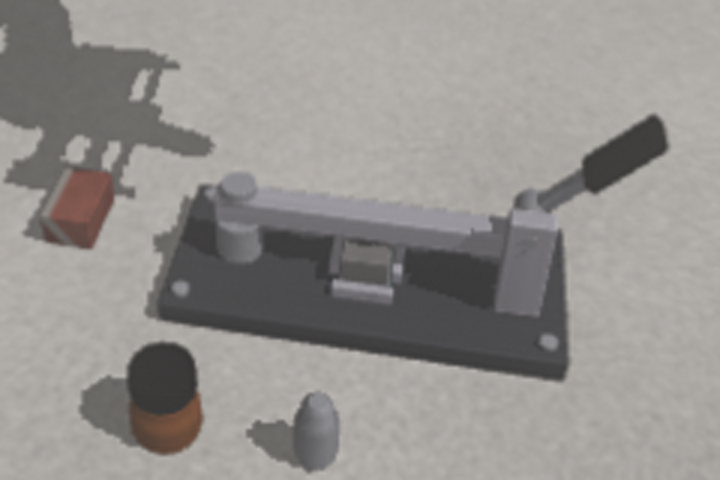

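The strap lies square along the clamp and against the tower, its end hidden behind the pillar. The lever is still up and the billet is in place, so the lever is next.

carry_out --commands '[[1,[21,23,-3],[0,0,0]],[1,[21,23,-3],[0,0,0]],[1,[21,23,-3],[0,0,0]],[1,[0,0,33],[0,0,0]],[1,[0,0,33],[0,0,0]],[1,[0,0,33],[0,0,0]],[1,[0,0,0],[0,0,0]]]'

```text
time_s: 10.55
ee_pos: [0.6219, 0.1384, 0.1382]
eef_rot: [-3.137, 0.001, 1.405]
force: [-0.5, 0.6, -0.2]
grip_width: 0.0002
grip_force: 0.0
```

carry_out --commands '[[1,[6,0,0],[0,0,0]],[1,[6,0,0],[0,0,0]],[1,[5,0,3],[0,0,0]],[1,[5,0,3],[0,0,0]],[1,[5,0,4],[0,0,0]],[1,[4,0,4],[0,0,0]]]'

```text
time_s: 11.3
ee_pos: [0.6284, 0.1694, 0.1264]
eef_rot: [3.141, -0.0, 1.405]
force: [0.6, -1.2, 2.6]
grip_width: 0.0003
grip_force: 1.4
```

carry_out --commands '[[1,[4,0,5],[0,0,0]],[1,[4,0,5],[0,0,0]],[1,[3,0,5],[0,0,0]],[1,[3,0,5],[0,0,0]]]'

```text
time_s: 11.8
ee_pos: [0.6305, 0.183, 0.106]
eef_rot: [-3.142, 0.0, 1.405]
force: [1.3, -2.4, 2.0]
grip_width: 0.0009
grip_force: 1.3
```

carry_out --commands '[[1,[2,0,6],[0,0,0]],[1,[2,0,6],[0,0,0]],[1,[1,0,6],[0,0,0]],[1,[0,0,3],[0,0,0]],[1,[0,0,0],[0,0,0]]]'

```text
time_s: 12.42
ee_pos: [0.6309, 0.1879, 0.085]
eef_rot: [-3.14, 0.0, 1.405]
force: [0.0, 0.0, 0.6]
grip_width: 0.0003
grip_force: 0.0
```

carry_out --commands '[[1,[0,0,2],[0,0,0]],[1,[0,0,1],[0,0,0]],[1,[0,0,0],[0,0,0]]]'

```text
time_s: 12.8
ee_pos: [0.6311, 0.188, 0.0831]
eef_rot: [-3.141, -0.0, 1.405]
force: [-4.2, 0.3, 7.8]
grip_width: 0.0006
grip_force: 3.9
```

carry_out --commands '[[1,[0,0,1],[0,0,0]],[1,[0,0,0],[0,0,0]]]'

```text
time_s: 13.05
ee_pos: [0.6312, 0.188, 0.0829]
eef_rot: [3.141, -0.0, 1.405]
force: [-7.7, -0.2, 14.2]
grip_width: 0.0003
grip_force: 7.1
```

The lever is firmly at its stop: tip height 83 mm against 83 mm expected, and the force is rising. I'll lift clear and check.

carry_out --commands '[[1,[0,0,-10],[0,0,0]],[1,[0,0,-40],[0,0,0]],[1,[0,0,-50],[0,0,0]],[1,[0,-30,-30],[0,0,0]],[1,[0,-50,0],[0,0,0]],[1,[0,-50,0],[0,0,0]],[1,[0,0,0],[0,0,0]],[1,[0,0,0],[0,0,0]]]'

```text
time_s: 14.05
ee_pos: [0.5037, 0.2093, 0.2119]
eef_rot: [3.141, -0.0, 1.405]
force: [0.2, -0.1, 0.1]
grip_width: 0.0001
grip_force: 0.0
```

```bash
python3 - <<'E'
from h import *
import cv2
d=ctrl.camera("scene"); cv2.imwrite("pics/s3.png",cv2.resize(d["img"][170:330,180:420],(720,480),interpolation=cv2.INTER_CUBIC))
for n in ["lever_end","strap_mid","billet_center"]: print(n,[(np.round(x["at"],3),round(x["score"],2)) for x in ctrl.place_of(n,"scene")[:2]])
print(ctrl.get_obs()["force"])
E
```

```text
lever_end [(array([0.646, 0.218, 0.076]), 0.83)]
strap_mid [(array([0.604, 0.043, 0.064]), 0.97)]
billet_center [(array([0.605, 0.04 , 0.03 ]), 0.53)]
[ 0.29577446 -0.76626414 -0.05383052]
```

View pics/s3.png

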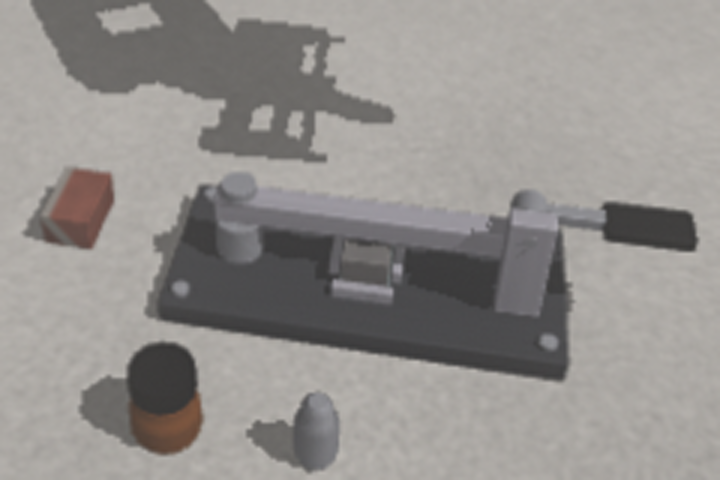

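The lever is level, with its end at 76 mm, and the strap is home. The billet and bystanders are unmoved, and the hand is clear.

```bash
python3 -c "
from station import ctrl
print(ctrl.hand_in())"
```

```text
the job is handed in; nothing more can be done
None
```

The strap is home against the cam tower and the lever was then pushed fully down. The billet and bystanders look unmoved in the last picture, the hand is clear, and the job is handed in at about 14 s; no verdict was returned.

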